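# Pack the instrument case in the iron house

## Task

Pack the steel instrument case: press its release button so that the sprung lid pops up, then steady the lid and lead it back until it rests by itself against its stop, without letting it slam. Once the lid rests open, push the dispenser's ejector slide all the way so that the thermometer box comes out of its channel, and put the thermometer box and every round pill box that is there into the case. Finally close the lid until it latches; leave the dispenser's slide sprung back and the other things on the table where they are.

Things in the scene. Friction and masses are not known exactly. Their poses are not given: they have to be found in the camera images.
- case: the open-topped steel instrument case, fixed to the table: outside 180 (x) x 250 (y) x 65 mm high, walls and floor 5 mm. Origin: centre of its underside, on the table, z up. Its front, with the release button, looks to its own -x; the lid is hinged on its +x rim. In front of the front wall's middle is a black block, 60 mm wide (y), reaching 80 mm out, 45 mm high
- lid (a joint): angle of the case's flat steel lid (180 x 250 x 8 mm, 0.12 kg), rad: 0 = shut, grows as it opens. Latched until the button is pressed; then a spring kicks it up to about 0.39, where it rests on its kicker. Lifted further it sinks back there (damped hinge) until past upright (1.57); beyond that it leans on its stop at 1.85 and stays
- lid_edge (a point): middle of the lid's front edge, on its outer (upper) face, 180 mm from the hinge; moves with the lid. To shut: bring the lid forward past upright, it sinks to 0.39 by itself; then press its front edge down (about 5 N) until the catch snaps over it. Shut, its top is 74 mm above the table
- lid_hinge (a point): middle of the lid's hinge line, 66 mm above the table, on the lid's inner face (the outer face is 8 mm further out); the hinge runs along the case's y
- release (a joint): travel of the release button, m: 0 = up, 0.008 = fully down, pressed straight down, springs back; about 5 N when fully down; the lid is freed at about 0.005
- release_top (a point): centre of the top of the round steel release button (28 mm across, top 65 mm above the table) on the black block, 60 mm in front of the shut lid's front edge. Between button and lid a black catch nose, 30 mm wide (case y), stands up to 90 mm above the table and overhangs the middle of the lid's front edge by 4 mm
- dispenser: the black dispenser, fixed: a roofed channel along its x on a stand, 40 mm wide; channel from x = -60 mm (open mouth) to 80 mm, its floor 60 mm and the roof's top 94 mm above the table. From the mouth a tongue (18 mm wide, top 60 mm high) reaches to x = -121 mm to carry what is ejected. Origin: on the table under the channel's middle; things come out towards its own -x
- ejector (a joint): travel of the dispenser's ejector slide, m: 0 = home (sprung back), 0.065 = fully pushed, towards the dispenser's -x; takes 1 N at first, about 5 N when fully pushed plus a little friction; springs home when let go, and the ejected thing stays out with about 58 mm showing beyond the mouth
- ejector_knob (a point): centre of the slide's aluminium knob, 20 mm (along dispenser x) x 32 x 30 mm high, 105 to 135 mm above the table, standing up through the slot in the roof; its face on the dispenser's +x side is the one to push
- thermometer: the thermometer box: white square rod 110 x 26 x 26 mm, about 60 g, long axis = its x. Origin: its centre. At the start it lies wholly inside the dispenser's channel, 5 mm back from the mouth, along the channel's axis; after ejection it must be drawn some 55 mm further out along the channel before it can be lifted
- pillbox1: a round blue pill box (a lidded tub), 52 mm across, 40 mm high, about 70 g, standing on the table. Origin: centre of its underside, z up. One to three of the three are present
- pillbox2: a round blue pill box (a lidded tub), 52 mm across, 40 mm high, about 70 g, standing on the table. Origin: centre of its underside, z up. One to three of the three are present
- pillbox3: a round blue pill box (a lidded tub), 52 mm across, 40 mm high, about 70 g, standing on the table. Origin: centre of its underside, z up. One to three of the three are present
- tape: bystander: a roll of white tape (open ring), 60 mm across, 25 mm high, lying flat
- tweezers: bystander: steel tweezers lying flat, 120 mm long (x), 12 mm wide, 6 mm high
- beaker: bystander: clear acrylic beaker, 70 mm across, 90 mm high
- jar: bystander: amber glass jar, 70 mm across, 90 mm high
- flask: bystander: white plastic bottle, 60 mm across, 150 mm high
- gauze: bystander: cardboard box, 90 x 130 x 50 mm high
- torch: bystander: hand torch lying flat, 150 mm long, 36 mm thick
There are look-alikes about, which are no part of the job. Of the things that look like the dispenser, the larger one is meant.

How it is judged:
By the outcome, as a careful person would: the job done as asked, in the order asked, and still so for the second after the job is handed in, with the robot touching nothing.
Of pillbox1, pillbox2, pillbox3 only 1 to 3 are there at a start; the rules pass over those that are not, and their reading is None.
At some moment in a run one of pillbox1, pillbox2, pillbox3 may be knocked a few centimetres aside while the robot is not near it.
Once in a run the grip may slacken for a moment while it holds something.
It also fails if it takes over 210 s, if anything falls off the work surface, if the arm or the gripper's body presses on something with over 40 N, if the wrist force passes 120 N, or if a joint passes its speed limit or range.

## Robot

A 6-joint arm with a two-finger parallel gripper is mounted at the origin on the work surface. World frame = base frame: x ahead of the robot, y to its left, z up, the work surface at z = 0. Lengths are in m, angles in rad, forces in N, time in s.
With the tool pointing down it reaches from about 0.275 to 0.825 m from the base axis. Payload 4.9 kg.
Tool frame: the origin (TCP) lies at the very end of the fingers, on their centre line; the grasp point (between the pads) lies 19 mm behind it (r.hold_point_z is the distance from the TCP to the grasp point, in m); z points along the fingers, y is the line along which they close (so a half turn about z gives the same grasp; the last joint's range is limited). The gripper opens to 85 mm and grips with 20 to 120 N. Pads are 22 mm wide; open, the fingers measure 114 mm over their backs; the gripper's body (76 mm by 85 mm) begins 54 mm behind the grasp point. The pads swing forward as they close: fully open they stand 13 mm farther back than shut.
Start: joints at [-1.281, 0.326, -0.193, 1.052, 0, 1.437], TCP at [0.226, -0.501, 0.231] pointing down, gripper open.
Joint ranges: [-2.65, 2.65], [-0.97, 1.79], [-1.3, 1.35], [-1.93, 2.1], [-1.47, 1.37], [-3.14, 3.14]. Speed limits (rad/s): [2.57, 2.57, 3.14, 3.14, 3.14, 3.14].

## Interface

Orientations are given as a 3x3 rotation matrix whose columns are the frame's x, y, z axes.
In Python, from rig import r gives the robot as it stands. The module is installed in compiled form; this text tells all that it offers. Calls block until the motion is done:
- r.move_to(position, orientation): joint-space move of the TCP to a pose.
- r.servo_line(position, attitude=None, speed=0.15, until_force=None): straight line of the TCP; attitude=None keeps the orientation; speed is the mean speed in m/s. With until_force (N) it stops when the force on the tool has changed by that much, and returns True; else False.
- r.movej(angles): joint-space move.
- r.ungrasp() and r.close_gripper(): open the fingers fully, or close them until they stop; the grip force is fixed at half the most.
- r.dwell(seconds).
- r.inverse_kinematics(position, orientation): joint angles nearest the present ones, or None.
- r.state(): the state.
- r.camera(name): name is "side" or "top" or "wrist"; returns (picture, depth): 480x640x3 uint8, red, green, blue; 480x640 float32, m along the optical axis (not along the pixel's ray), 0 where there is no reading.
- r.camera_params(name): a dict with "mtx" (3x3 intrinsics, pixels), "dist" ([k1, k2, p1, p2, k3] as OpenCV has them; the pictures are not rectified), "xyz" and "orientation" of the camera in the world. Camera axes: x right, y up, looking along -z (the intrinsics and any distortion apply to the point x, -y, -z); pixel columns grow to the right and rows downward; lengths in m; the calibration is good to about 2 mm. A picture is of the moment at which its call begins: read the wrist's pose just before it. camera_params takes no time and is no camera call; for the wrist camera it gives the pose at the moment of the call.
A pose or a line that the arm cannot do raises r.MotionError and nothing moves.
- r.close_job(): hands the job in; it is judged then, once.
Trained networks look in the newest picture that a camera, given by its name, has taken for a name from the list of things; names that differ only in an ending like _2 or _b are one class to them, and where a whole thing is asked for, a point or a joint stands for the part that bears it (a point fixed in the world has none). Each returns a list of dicts, best first, with "p" (0 to 1); they miss things now and then, are a little off and sometimes report something else, mostly with a low value. They report only what shows in the picture. A call takes as long as a camera call. They do not tell look-alikes from the thing itself.
- r.recognise(name, camera): "extent" ([left, top, width, height] in pixels, round what is visible of it).
- r.place_of(name, camera): "centre" ([column, row] in pixels: a listed point, or the origin of a listed thing).
The state is a dict: "t": time; "joint_positions": joint angles; "joint_velocities": joint speeds; "tau": joint torques, N m; "tool_pos": TCP position; "ee_rot": TCP orientation; "wrist_force": force on the tool from outside, world axes, zero at the start; "moment": the same for the moment, N m; "gripper_width": finger opening in m; "finger_force": force on a finger pad.
Only numpy, scipy, OpenCV 4.12 (cv2) and the standard library are available. Lean on these libraries where they do the work, as an engineer would, in place of code of your own. Each camera call takes 0.05 s, during which the arm holds its last target. There are 200 camera calls.

## Working session

There is one attempt and no reset: what is moved stays moved. The work goes in short steps, each a Python script; the robot and the scene stay as the last script left them, time stands still between calls to the robot, and variables do not carry over. Pictures are saved under pics/ and viewed, at most 14 in all, crops included, and the job is handed in when it is done.

```bash
mkdir -p pics
cat > h.py <<'E'
import numpy as np, cv2
from rig import r
def snap(cam,fn=None):
    P=r.camera_params(cam); im,d=r.camera(cam)
    if fn: cv2.imwrite('pics/'+fn,im[:,:,::-1])
    return P,im,d
def ray(P,px):
    u=cv2.undistortPoints(np.array([[px]],float),np.array(P['mtx']),np.array(P['dist']))[0,0]
    return np.array(P['orientation'])@np.array([u[0],-u[1],-1.0]),np.array(P['xyz'])
def at_z(P,px,z):
    v,o=ray(P,px); return o+v*(z-o[2])/v[2]
def at_d(P,px,d):
    v,o=ray(P,px); c,q=int(round(px[0])),int(round(px[1]))
    w=d[max(0,q-2):q+3,max(0,c-2):c+3]; w=w[w>0]
    return o+v*np.median(w) if len(w) else None
def cloud(P,d):
    h,w=d.shape; g=np.stack(np.meshgrid(np.arange(w),np.arange(h)),-1).reshape(-1,1,2).astype(float)
    u=cv2.undistortPoints(g,np.array(P['mtx']),np.array(P['dist'])).reshape(h,w,2)
    v=np.stack([u[...,0],-u[...,1],-np.ones((h,w))],-1)*d[...,None]
    return v@np.array(P['orientation']).T+np.array(P['xyz'])
E
python3 - <<'E'
from h import *
np.set_printoptions(precision=3,suppress=True)
for cam in ('top','side'):
    P,im,d=snap(cam,cam+'0.png'); print(cam,P['xyz'],P['orientation'],P['mtx'][0])
    for n in ['case','lid_edge','lid_hinge','release_top','dispenser','ejector_knob','thermometer','pillbox1','tape','tweezers','beaker','jar','flask','gauze','torch']:
        for q in r.place_of(n,cam)[:5]:
            if q['p']>.2: print(n,round(q['p'],2),np.round(q['centre']),at_d(P,q['centre'],d))
E
```

```text
top [ 0.294 -0.031  1.444] [[ 0.006  0.986 -0.166]
 [-1.     0.004 -0.017]
 [-0.016  0.166  0.986]] [470.254   0.    323.639]
case 0.57 [258. 247.] [0.507 0.185 0.077]
lid_edge 0.85 [287. 243.] [0.518 0.1   0.084]
release_top 0.44 [307. 241.] [0.527 0.041 0.068]
dispenser 0.71 [411. 327.] [ 0.287 -0.134  0.826]
dispenser 0.7 [426. 243.] [ 0.519 -0.305  0.091]
ejector_knob 0.63 [459. 241.] [ 0.519 -0.393  0.126]
ejector_knob 0.49 [432. 327.] [ 0.279 -0.316  0.09 ]
thermometer 0.55 [432. 240.] [ 0.527 -0.323  0.096]
pillbox1 0.83 [351. 233.] [ 0.558 -0.089  0.042]
pillbox1 0.49 [366. 278.] [ 0.422 -0.133  0.041]
tape 0.39 [377. 227.] [ 0.585 -0.173  0.001]
tape 0.36 [427. 243.] [ 0.518 -0.31   0.091]
tweezers 0.47 [374. 224.] [ 0.595 -0.164  0.003]
tweezers 0.22 [430. 239.] [ 0.531 -0.318  0.093]
beaker 0.84 [382. 168.] [ 0.775 -0.19   0.007]
jar 0.6 [310. 168.] [0.747 0.033 0.089]
flask 0.81 [425. 192.] [ 0.67  -0.306  0.095]
gauze 0.59 [194. 322.] [0.287 0.372 0.05 ]
gauze 0.31 [426. 243.] [ 0.519 -0.307  0.091]
side [0.384 0.839 0.898] [[-0.981  0.14  -0.132]
 [-0.192 -0.67   0.717]
[... 296 characters left out ...]
[419. 219.] [ 0.284 -0.234  0.027]
ejector_knob 0.62 [427. 189.] [ 0.272 -0.308  0.083]
ejector_knob 0.59 [344. 156.] [ 0.531 -0.379  0.117]
thermometer 0.41 [342. 177.] [ 0.526 -0.303  0.09 ]
pillbox1 0.8 [319. 244.] [ 0.548 -0.066  0.029]
pillbox1 0.58 [369. 240.] [ 0.417 -0.111  0.028]
tape 0.81 [282. 245.] [ 0.649 -0.046  0.024]
tweezers 0.64 [281. 245.] [ 0.651 -0.046  0.024]
tweezers 0.51 [313. 228.] [ 0.584 -0.157  0.002]
beaker 0.66 [254. 215.] [ 0.762 -0.156  0.022]
jar 0.56 [253. 216.] [ 0.764 -0.154  0.018]
flask 0.94 [291. 190.] [ 0.683 -0.297  0.025]
gauze 0.9 [407. 425.] [0.286 0.41  0.05 ]
torch 0.75 [415. 186.] [ 0.301 -0.416  0.011]
torch 0.46 [307. 324.] [0.516 0.238 0.075]
```

View pics/top0.png

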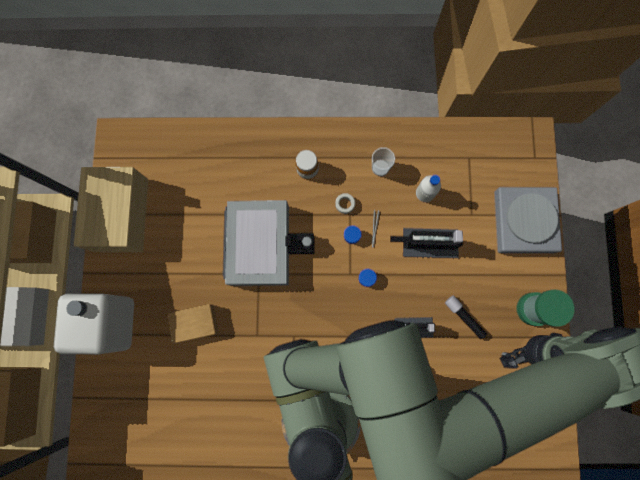

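View pics/side0.png

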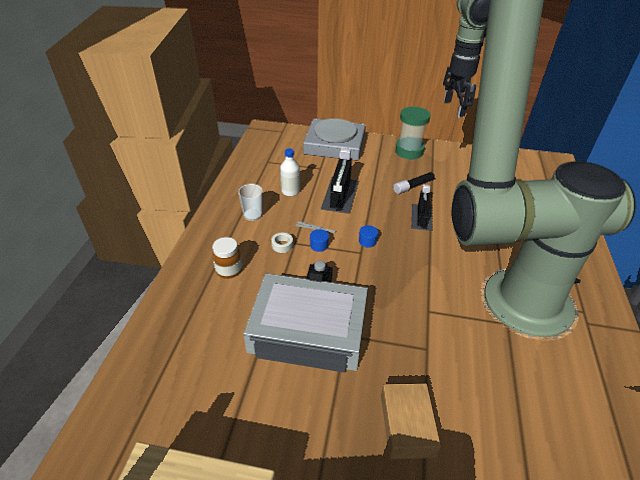

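The pictures show the case at top (257,243), its front and button facing right at (306,241). The large dispenser is at (430,242), with its mouth to the left and its knob at (460,237). Pill boxes are at (352,235) and (368,278). The small look-alike dispenser is at (415,325).

```bash
cat >> h.py <<'E'
def fit(C,z0,z1,box,er=0):
    x0,x1,y0,y1=box
    m=(C[...,2]>z0)&(C[...,2]<z1)&(C[...,0]>x0)&(C[...,0]<x1)&(C[...,1]>y0)&(C[...,1]<y1)
    m=m.astype(np.uint8)
    n,l,s,c=cv2.connectedComponentsWithStats(m)
    if n<2: return None
    k=1+np.argmax(s[1:,4]); p=C[l==k]
    R=cv2.minAreaRect((p[:,:2]*1000).astype(np.float32))
    return dict(n=len(p),c=np.round(R[0],1),s=np.round(R[1],1),a=round(R[2],1),z=round(float(np.median(p[:,2]))*1000,1),m=np.round(p[:,:2].mean(0)*1000,1))
B=dict(lid=(.066,.088,(.35,.68,.06,.33)),btn=(.058,.075,(.47,.57,.02,.075)),nose=(.084,.1,(.47,.57,.06,.12)),roof=(.085,.105,(.46,.58,-.42,-.2)),tongue=(.05,.07,(.49,.55,-.25,-.16)),knob=(.115,.15,(.47,.57,-.45,-.33)),p1=(.033,.048,(.5,.61,-.14,-.03)),p2=(.033,.048,(.37,.47,-.19,-.07)))
E
python3 - <<'E'
from h import *
for cam in ('top','side'):
    P,im,d=snap(cam); C=cloud(P,d)
    for k,(a,b,x) in B.items(): print(cam,k,fit(C,a,b,x))
# wrist survey
R=np.array([[0,1,0],[1,0,0],[0,0,-1.]])
print(r.state()['ee_rot'])
for pos in ([0.45,-0.22,0.40],[0.45,0.0,0.40]):
  try:
    r.move_to(pos,R); i=str(pos[1]); P,im,d=snap('wrist','w%s.png'%i); C=cloud(P,d); print(pos,P['xyz'],r.state()['t'],r.state()['joint_positions'])
    for k,(a,b,x) in B.items(): print(k,fit(C,a,b,x))
    for n in ('pillbox1','ejector_knob','release_top','lid_edge'):
        for q in r.place_of(n,'wrist')[:4]:
            if q['p']>.3: print(n,round(q['p'],2),np.round(q['centre']),at_d(P,q['centre'],d))
  except r.MotionError as e: print(e)
P,im,d=snap('top'); 
for q in r.place_of('pillbox1','top'): print(q,at_d(P,q['centre'],d))
E
```

```text
top lid {'n': 5159, 'c': array([527.2, 190.7]), 's': array([250.9, 199.5]), 'a': 0.7, 'z': 76.0, 'm': array([523.7, 193.7])}
top btn {'n': 96, 'c': array([530.3,  44.7]), 's': array([35.3, 32.7]), 'a': 22.1, 'z': 67.3, 'm': array([528.1,  43.4])}
top nose {'n': 44, 'c': array([528.8,  98. ]), 's': array([27.8, 15.5]), 'a': 0.4, 'z': 88.9, 'm': array([528.9,  95.9])}
top roof {'n': 578, 'c': array([ 535.6, -337.8]), 's': array([143.6,  41.1]), 'a': 88.4, 'z': 93.8, 'm': array([ 535.5, -329.6])}
top tongue {'n': 104, 'c': array([ 539.4, -227.5]), 's': array([45.5, 18.9]), 'a': 87.8, 'z': 60.3, 'm': array([ 538.6, -226.4])}
top knob {'n': 103, 'c': array([ 534. , -389.6]), 's': array([22.2, 31.7]), 'a': 88.1, 'z': 134.2, 'm': array([ 533.6, -388.5])}
top p1 {'n': 236, 'c': array([556.8, -93.1]), 's': array([51.7, 48.7]), 'a': 0.8, 'z': 40.6, 'm': array([556.6, -93. ])}
top p2 {'n': 246, 'c': array([ 424.9, -137.6]), 's': array([50.8, 51.2]), 'a': 71.0, 'z': 40.2, 'm': array([ 425. , -137.9])}
side lid {'n': 7527, 'c': array([522.8, 192. ]), 's': array([250.4, 203.5]), 'a': 1.0, 'z': 74.
[... 2803 characters left out ...]
38, 'c': array([ 535.2, -226.4]), 's': array([47. , 18.3]), 'a': 88.7, 'z': 60.9, 'm': array([ 534.8, -224.1])}
knob None
p1 {'n': 1150, 'c': array([553., -91.]), 's': array([52.3, 51.9]), 'a': 4.2, 'z': 40.8, 'm': array([552.6, -90.1])}
p2 {'n': 1074, 'c': array([ 421.7, -136.2]), 's': array([52.5, 52.8]), 'a': 8.1, 'z': 40.7, 'm': array([ 421.8, -134.8])}
pillbox1 0.84 [392. 233.] [ 0.54514243 -0.08245983  0.04057882]
pillbox1 0.64 [305. 262.] [ 0.42623773 -0.12487516  0.04127219]
lid_edge 0.96 [389.  84.] [0.52486397 0.10461441 0.08203588]
{'centre': [366.9, 279.5], 'p': 0.59} [ 0.41644725 -0.13681202  0.04246231]
{'centre': [352.3, 235.2], 'p': 0.52} [ 0.55094984 -0.09399095  0.03948594]
```

The wrist, top and side measurements agree: button at about (0.525, 0.043), lid edge at y≈0.102 and two pill boxes. Next I press the button, then search for a feasible way to grip the lid edge.

```bash
cat >> h.py <<'E'
RD=np.array([[0,1,0],[1,0,0],[0,0,-1.]])   # tool down, closes along world x
RY=np.array([[1,0,0],[0,-1,0],[0,0,-1.]])  # tool down, closes along world y
HY,HZ,CX=.283,.066,.524
def lidpose(th,dx,al,ins,sgn=1,off=.004):
    """TCP gripping the lid edge at x offset dx, grasp point ins inside the edge, mid-thickness"""
    n=np.array([0,np.sin(th),np.cos(th)]); e=np.array([0,-np.cos(th),np.sin(th)])
    a=np.cos(al)*-e+np.sin(al)*np.array([1.,0,0]); y=sgn*n
    R=np.stack([np.cross(y,a),y,a],1)
    g=np.array([CX+dx,HY,HZ])+e*(.180-ins)+n*off
    return g+a*r.hold_point_z,R,a
E
python3 - <<'E'
from h import *
np.set_printoptions(precision=3,suppress=True)
r.close_gripper(); print('w',r.state()['gripper_width'])
r.move_to([.525,.043,.12],RD)
print(r.servo_line([.525,.043,.073],speed=.05,until_force=4),r.state()['tool_pos'])
print(r.servo_line([.525,.043,.0565],speed=.02,until_force=12),r.state()['tool_pos'],r.state()['wrist_force'])
r.servo_line([.525,.043,.13],speed=.1)
r.move_to([.45,-.02,.36],RD); P,im,d=snap('wrist','pop.png'); C=cloud(P,d)
P2,im2,d2=snap('side'); C2=cloud(P2,d2)
for c in (C,C2):
    m=(c[...,0]>.42)&(c[...,0]<.62)&(c[...,1]>.09)&(c[...,1]<.3)&(c[...,2]>.06)&((abs(c[...,0]-.524)>.03))
    p=c[m]; k=np.polyfit(p[:,1],p[:,2],1); print('lid',k,np.arctan(k[0]),p[:,1].min(),p[:,2].max())
q0=r.state()['joint_positions']; print(q0)
ths=[.39,.7,1.0,1.3,1.57,1.8]
for sgn in (1,-1):
  for dx in (-.085,-.06,.06,.085):
    for al in np.arange(-1.2,1.21,.2):
        ok=[]
        for th in ths:
            p,R,a=lidpose(th,dx,al,.012,sgn); ok.append(r.inverse_kinematics(p,R))
        if sum(o is not None for o in ok)>=5:
            print(sgn,dx,round(al,1),''.join('x.'[o is None] for o in ok),[np.round(o,1) for o in ok if o is not None][::4])
E
```

```text
w 3.486955307357393e-05
False [0.525 0.043 0.073]
True [0.525 0.043 0.061] [-1.157 -0.325  7.042]
lid [ 1.256 -0.033] 0.8985519784096481 0.10226717727297219 0.1444311974336751
lid [-0.425  0.195] -0.4019539507007927 0.11827254195060599 0.1442823894461509
[-0.208  0.083 -0.178  1.313  0.     1.362]
1 -0.085 -1.0 xxxxx. [array([-0.1,  1.2,  0.3,  2. ,  0.4, -1.1]), array([0.3, 1. , 0.6, 2.1, 0.3, 0.2])]
1 -0.085 -0.8 xxxxxx [array([-0.2,  1.1,  0.2,  1.9,  0.5, -1.1]), array([0.3, 0.9, 0.4, 1.9, 0.2, 0.2])]
1 -0.085 -0.6 xxxxxx [array([-0.3,  1. ,  0. ,  1.7,  0.6, -1.1]), array([0.3, 0.7, 0.2, 1.7, 0.2, 0.3])]
1 -0.085 -0.4 xxxxxx [array([-0.3,  0.9, -0.2,  1.6,  0.7, -1.1]), array([0.4, 0.6, 0.1, 1.4, 0.1, 0.3])]
1 -0.085 -0.2 xxxxxx [array([-0.4,  0.8, -0.3,  1.4,  0.9, -1. ]), array([ 0.4,  0.4, -0.1,  1.2,  0.1,  0.4])]
1 -0.085 -0.0 xxxxxx [array([-0.5,  0.7, -0.5,  1.1,  1. , -0.9]), array([ 0.4,  0.3, -0.3,  1. ,  0. ,  0.4])]
1 -0.085 0.2 xxxxxx [array([-0.5,  0.7, -0.7,  0.8,  1.1, -0.8]), array([ 0.5,  0.2, -0.5,  0.8, -0.1,  0.5])]
1 -0.085 0.4 xxxxxx [array([-0.5,  0.6, -0
[... 6185 characters left out ...]
3,  0.6,  0.1,  1.2,  0. , -2.8])]
-1 0.085 0.2 xxxxxx [array([-0.4,  0.8, -0.3,  0.8,  1.2,  2.7]), array([ 0.4,  0.4, -0.1,  0.9, -0.1, -2.8])]
-1 0.085 0.4 xxxxxx [array([-0.4,  0.6, -0.6,  0.1,  1.2, -3.1]), array([ 0.4,  0.3, -0.3,  0.6, -0.1, -2.8])]
-1 0.085 0.6 xxxxxx [array([-0.4,  0.6, -0.9, -0.7,  1.1, -2.6]), array([ 0.4,  0.3, -0.5,  0.2, -0.2, -2.8])]
-1 0.085 0.8 xxxxxx [array([-0.3,  0.8, -1.1, -1.4,  1. , -2.3]), array([ 0.5,  0.2, -0.7, -0.1, -0.3, -2.8])]
-1 0.085 1.0 xxxxxx [array([-0.2,  1. , -1.2, -1.9,  0.8, -2.1]), array([ 0.5,  0.3, -0.9, -0.5, -0.4, -2.9])]
-1 0.085 1.2 .xxxxx [array([ 0. ,  0.8, -1.3, -1.9,  0.3, -2.3]), array([ 0.6,  0.5, -0.9, -0.9, -0.7, -3.1])]
```

Run:
```python
from h import *
np.set_printoptions(precision=3,suppress=True)
r.ungrasp()
p,R,a=lidpose(.40,-.06,0,.012)
r.move_to(p-a*.12+np.array([0,0,.12]),R)
r.servo_line(p-a*.12,speed=.15)
print(r.servo_line(p,speed=.08,until_force=6))
f0=r.state()['wrist_force']
r.close_gripper(); s=r.state(); print(s['gripper_width'],s['wrist_force']-f0,s['finger_force'])
for th in np.arange(.47,1.84,.07):
    p,R,a=lidpose(th,-.06,0,.012); r.servo_line(p,R,speed=.09); s=r.state()
    print(round(th,2),s['wrist_force'],s['gripper_width'],s['t'])
snap('side','lid1.png')
```

```text
False
0.00711233294684318 [-2.039 -0.882  0.423] 60.26878237724304
0.47 [-1.552 -3.002  1.712] 0.007028153960603729 16.6333
0.54 [-2.691 -4.789  3.244] 0.0068417967027292635 16.9
0.61 [-3.163 -6.981  5.14 ] 0.006937041661490713 17.1667
0.68 [-5.623 -7.898  5.951] 0.007414096765264522 17.4333
0.75 [-5.47  -8.189  8.722] 0.007067606549832907 17.7
0.82 [-6.875 -8.701 10.774] 0.007331797995332998 17.9667
0.89 [-8.299 -8.662 11.557] 0.007055400701018985 18.2333
0.96 [-6.873 -9.419 12.142] 0.006947658775272962 18.5
1.03 [-7.988 -8.574 13.842] 0.0068939179015963135 18.7667
1.1 [-9.128 -8.808 14.735] 0.007060394960804734 19.0333
1.17 [-9.412 -7.257 14.743] 0.007112551230156802 19.3
1.24 [-9.926 -5.738 17.157] 0.006579486606469884 19.5667
1.31 [-11.276  -5.262  17.26 ] 0.007022344335708725 19.8333
1.38 [-10.407  -3.532  17.779] 0.006949715471217688 20.1
1.45 [-11.504  -3.189  16.794] 0.007390917897430028 20.3667
1.52 [-10.447  -1.626  17.212] 0.007201813267799008 20.6333
1.59 [-11.223  -0.642  16.938] 0.0070026168989006194 20.9
1.66 [-11.821   0.244  17.286] 0.0073947645273108546 21.1667
1.73 [-12.387   1.723  15.408] 0.00696052088182316 21.4333
1.8 [-12.296   2.463  16.318] 0.007411327459019022 21.7
```

View pics/lid1.png

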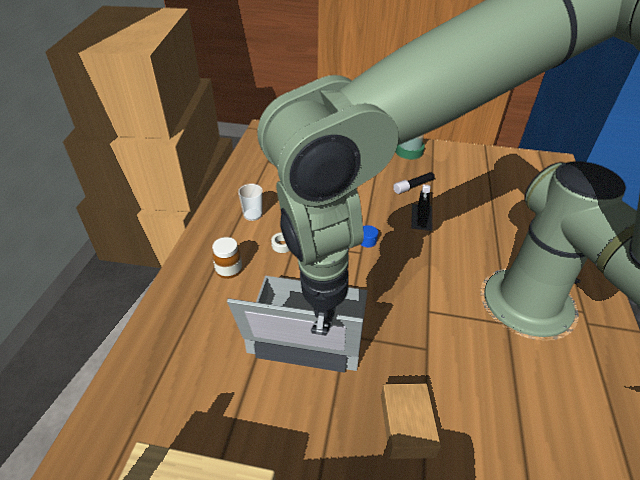

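Run:
```python
from h import *
np.set_printoptions(precision=3,suppress=True)
for th in (1.83,1.845):
    p,R,a=lidpose(th,-.06,0,.012); r.servo_line(p,R,speed=.04)
print(r.state()['wrist_force'])
r.ungrasp(); r.dwell(.3)
r.servo_line(p-a*.10,speed=.1)
P,im,d=snap('side'); C=cloud(P,d)
m=(C[...,0]>.42)&(C[...,0]<.62)&(C[...,1]>.28)&(C[...,1]<.36)&(C[...,2]>.1)&(C[...,2]<.25)
q=C[m]; k=np.polyfit(q[:,2],q[:,1],1); print('lid',np.pi/2+np.arctan(k[0]),len(q),q[:,2].max())
r.close_gripper()
u=np.array([.0245,.9997,0]); K=np.array([.531,-.388,.109])
Rp=np.stack([u,np.cross([0,0,-1.],u),[0,0,-1.]],1)
b=K-u*.045
r.move_to(b+[0,0,.15],Rp)
r.servo_line(b,speed=.15)
print(r.servo_line(K-u*.019,speed=.05,until_force=3),r.state()['tool_pos'])
f=r.state()['wrist_force']
print(r.servo_line(K+u*(.065-.021+.006),speed=.04,until_force=14),r.state()['tool_pos'],r.state()['wrist_force']-f)
r.dwell(.2)
P,im,d=snap('side'); C=cloud(P,d)
print(fit(C,.07,.1,(.49,.58,-.258,-.15)))
r.servo_line(b,speed=.06)
r.servo_line(b+[0,0,.12],speed=.2)
r.move_to([.45,-.22,.40],RD)
P,im,d=snap('wrist','w2.png'); C=cloud(P,d)
B['th']=(.075,.1,(.49,.58,-.258,-.15))
for k in ('th','knob','roof','p1','p2'): print(k,fit(C,*B[k][:2],B[k][2]))
print(r.state()['t'])
```

```text
[-12.845   3.213  14.983]
lid 1.8220068940611873 2784 0.24035108666919824
False [ 0.531 -0.407  0.109]
True [ 0.532 -0.346  0.109] [ 0.084 -2.831  0.699]
{'n': 146, 'c': array([ 534.4, -230. ]), 's': array([55., 27.]), 'a': 89.2, 'z': 84.7, 'm': array([ 533.4, -225.3])}
th {'n': 991, 'c': array([ 535.1, -232.4]), 's': array([51.2, 26.4]), 'a': 88.5, 'z': 86.8, 'm': array([ 534. , -231.5])}
knob {'n': 614, 'c': array([ 530.8, -388.3]), 's': array([20.7, 32. ]), 'a': 88.5, 'z': 135.0, 'm': array([ 529.9, -385. ])}
roof {'n': 3750, 'c': array([ 533.2, -308.8]), 's': array([203.4,  40.6]), 'a': 88.4, 'z': 94.1, 'm': array([ 532.5, -299.7])}
p1 {'n': 1652, 'c': array([553.3, -92.2]), 's': array([52.3, 51.9]), 'a': 4.7, 'z': 40.7, 'm': array([553. , -92.2])}
p2 {'n': 1521, 'c': array([ 421. , -136.9]), 's': array([51.9, 52.1]), 'a': 89.7, 'z': 40.5, 'm': array([ 421.7, -136.4])}
35.1
```

View pics/w2.png

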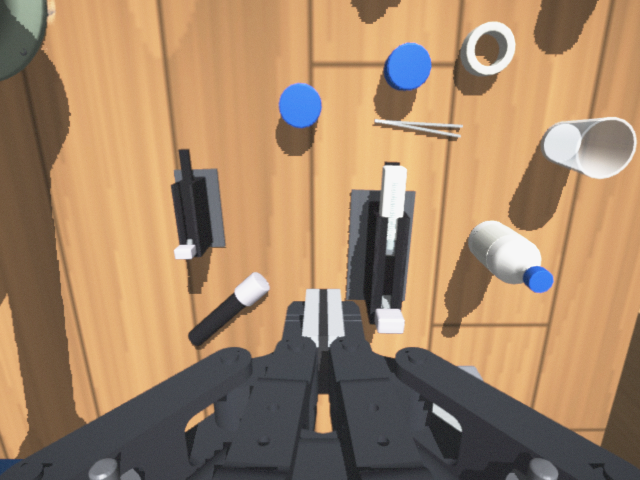

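Thermometer ejected: about 59 mm shows beyond the mouth (its end is at wrist pixel (393,165)), and the knob is back home at (390,320). The pill boxes haven't moved. Next I draw it out and put it in the case.

Run:
```python
from h import *
np.set_printoptions(precision=3,suppress=True)
u=np.array([.0245,.9997,0]); Rp=np.stack([u,np.cross([0,0,-1.],u),[0,0,-1.]],1)
r.ungrasp()
T=np.array([.5347,-.247,.062])
r.move_to(T+[0,0,.10],Rp); print(r.servo_line(T,speed=.1,until_force=8))
r.close_gripper(); s=r.state(); print(s['gripper_width'],s['finger_force'])
r.servo_line(T+u*.066,speed=.06); s=r.state(); print(s['gripper_width'],s['wrist_force'])
r.servo_line(T+u*.070+[0,0,.14],speed=.1); r.dwell(.2); s=r.state(); print(s['gripper_width'],s['finger_force'],s['t'])
P,im,d=snap('side','th.png'); C=cloud(P,d)
print(fit(C,.17,.25,(.49,.58,-.28,-.10)))
```

```text
False
0.02511097101671572 60.209845304489136
0.02464821151526635 [ 0.401 -1.414  5.098]
0.024864329364285082 59.79401886463165 41.6083
{'n': 441, 'c': array([ 546.7, -182.2]), 's': array([ 71.6, 105.9]), 'a': 29.6, 'z': 224.4, 'm': array([ 535.9, -167.1])}
```

View pics/th.png

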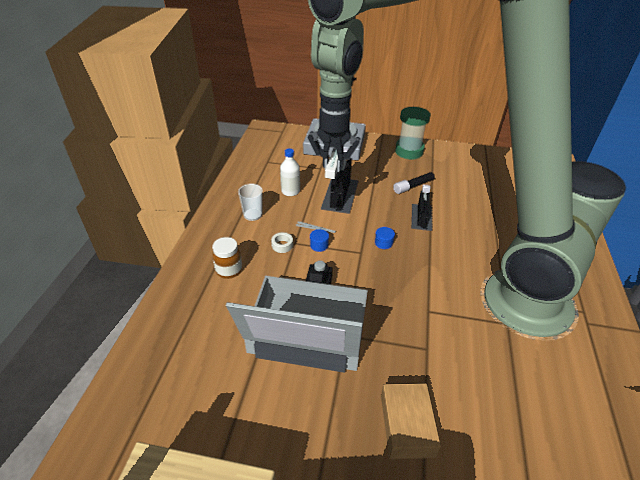

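The thermometer is held, level, at about (330,165). The lid rests open, and the second pill box has been knocked to (385,238). On to placing the thermometer.

Run:
```python
from h import *
np.set_printoptions(precision=3,suppress=True)
s=r.state(); r.servo_line(s['tool_pos']+[0,0,.04],RD,speed=.15)
G=np.array([.524,.206,.0])
r.servo_line(G+[0,-.1,.24],speed=.2); r.servo_line(G+[0,0,.16],speed=.15)
s=r.state(); print(s['gripper_width'],s['finger_force'],s['t'])
P,im,d=snap('wrist','th2.png'); C=cloud(P,d); print(fit(C,.14,.2,(.48,.57,.1,.3)))
P,im,d=snap('side','th3.png'); cv2.imwrite('pics/th3c.png',cv2.resize(im[150:380,200:420,::-1],None,fx=2,fy=2))
```

```text
0.025146007331918643 59.771915674209595 44.6417
{'n': 19306, 'c': array([523.2, 206.7]), 's': array([82.6, 50.3]), 'a': 74.0, 'z': 185.1, 'm': array([525., 213.])}
```

View pics/th3c.png

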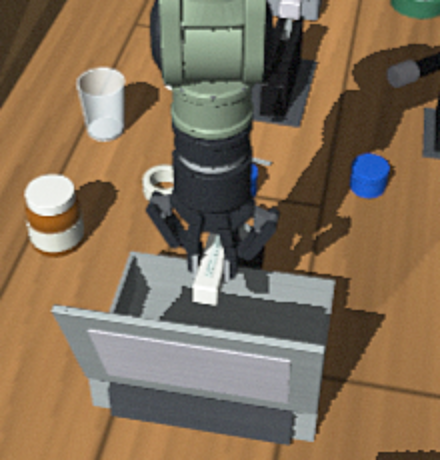

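The thermometer is still held, level, above the case. Lowering and releasing.

Run:
```python
from h import *
np.set_printoptions(precision=3,suppress=True)
G=np.array([.524,.206,.0])
print(r.servo_line(G+[0,0,.03],speed=.12,until_force=10))
print(r.servo_line(G+[0,0,.009],speed=.03,until_force=5),r.state()['tool_pos'])
r.ungrasp(); r.dwell(.2); r.servo_line(G+[0,0,.2],speed=.2)
r.move_to([.45,-.02,.40],RD)
P,im,d=snap('wrist','w3.png'); C=cloud(P,d)
for q in r.place_of('pillbox1','wrist'): print(round(q['p'],2),np.round(q['centre']),at_d(P,q['centre'],d))
for b in ((.5,.61,-.16,-.0),(.33,.46,-.22,-.03)): print(fit(C,.033,.048,b))
print(fit(C,.022,.042,(.42,.63,.11,.27)),r.state()['t'])
```

```text
False
False [0.524 0.206 0.009]
0.9 [393. 220.] [ 0.545 -0.082  0.041]
0.79 [271. 252.] [ 0.379 -0.128  0.041]
{'n': 1187, 'c': array([553.2, -91.2]), 's': array([52.8, 51.8]), 'a': 2.0, 'z': 40.7, 'm': array([552.7, -90.2])}
{'n': 1099, 'c': array([ 375.9, -138.7]), 's': array([52.3, 52.2]), 'a': 47.4, 'z': 40.7, 'm': array([ 376.5, -137.5])}
{'n': 1033, 'c': array([524.6, 159.1]), 's': array([47.5, 27.6]), 'a': 89.0, 'z': 32.0, 'm': array([523.8, 158.1])} 50.0333
```

View pics/w3.png

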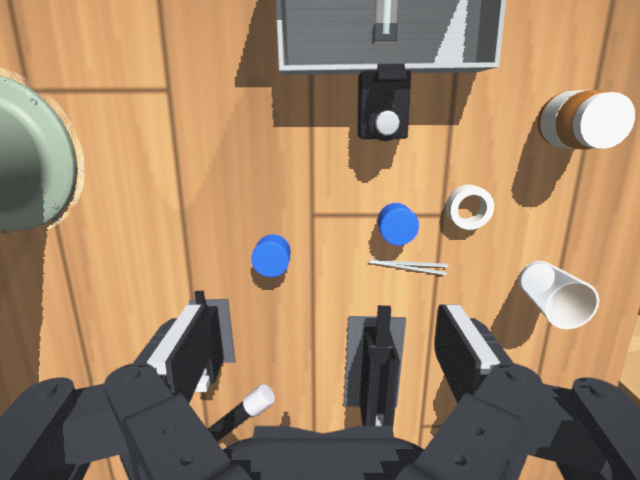

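The thermometer lies in the case along y. The pill boxes are at (0.553, -0.091) and (0.376, -0.138), and the tweezers are close to the first. I'll grip along x to clear them.

```bash
cat > pill.py <<'E'
from h import *
np.set_printoptions(precision=3,suppress=True)
def pick(x,y):
    r.ungrasp(); r.move_to([x,y,.15],RD)
    print(r.servo_line([x,y,.008],speed=.1,until_force=6)); r.close_gripper()
    s=r.state(); print('grip',s['gripper_width'],s['finger_force'])
    r.servo_line([x,y,.2],speed=.12); r.dwell(.1); print('lift',r.state()['gripper_width'])
def place(x,y):
    q=r.inverse_kinematics([x,y,.2],RY); R=RY if q is not None else RY*[-1,-1,1]
    r.servo_line([x,y-.16,.2],speed=.2); r.servo_line([x,y-.05,.2],R,speed=.12); r.servo_line([x,y,.17],speed=.15); print('over',r.state()['gripper_width'],r.state()['finger_force'])
    if r.state()['gripper_width']<.045: print('LOST'); return False
    r.servo_line([x,y,.04],speed=.12,until_force=10)
    print(r.servo_line([x,y,.0155],speed=.03,until_force=5),r.state()['tool_pos'])
    r.ungrasp(); r.dwell(.2); r.servo_line([x,y,.2],speed=.2); return True
E
python3 - <<'E'
from pill import *
pick(.553,-.0915); place(.604,.193)
r.move_to([.42,-.06,.40],RD); P,im,d=snap('wrist','w4.png'); C=cloud(P,d)
print(fit(C,.033,.048,(.3,.49,-.24,-.0)),r.state()['t'])
print(fit(C,.035,.055,(.55,.64,.12,.26)))
E
```

```text
False
grip 0.05043045342412835 62.26096987724304
lift 0.05038489754641442Traceback (most recent call last):
  File "<stdin>", line 2, in <module>
  File "pill.py", line 10, in place
    r.servo_line([x,y-.16,.2],speed=.2); r.servo_line([x,y-.05,.2],R,speed=.12); r.servo_line([x,y,.17],speed=.15); print('over',r.state()['gripper_width'],r.state()['finger_force'])
                                         ~~~~~~~~~~~~^^^^^^^^^^^^^^^^^^^^^^^^^^
rig.MotionError: the arm cannot follow that straight line within its joint ranges
```

```bash
sed -i 's/^    q=r.inverse.*$/    cand=[(np.abs(np.array(q)-r.state()["joint_positions"]).max(),k) for k in (1,-1) if (q:=r.inverse_kinematics([x,y-.06,.2],RY*[k,k,1])) is not None]; print(cand); k=min(cand)[1]; R=RY*[k,k,1]/; s/r.servo_line(\[x,y-.05,.2\],R,speed=.12)/r.move_to([x,y-.06,.2],R)/' pill.py
python3 - <<'E'
from pill import *
place(.604,.193)
r.move_to([.42,-.06,.40],RD); P,im,d=snap('wrist','w4.png'); C=cloud(P,d)
print(fit(C,.033,.048,(.3,.49,-.24,-.0)),r.state()['t'])
print(fit(C,.035,.055,(.55,.64,.12,.26)))
E
```

```text
[(np.float64(4.547210772233502), 1), (np.float64(1.405618118643709), -1)]
over 0.05053653332242212 62.26979613304138
False [0.604 0.193 0.016]
{'n': 1168, 'c': array([ 376. , -139.2]), 's': array([52.6, 52.6]), 'a': 21.0, 'z': 40.7, 'm': array([ 376.3, -137.8])} 63.4667
None
```

Run:
```python
from pill import *
pick(.376,-.1385); place(.444,.193)
r.move_to([.45,.06,.38],RD); snap('wrist','w5.png')
r.servo_line([.40,-.1,.38],speed=.3)
P,im,d=snap('side','s5.png')
for n in ('pillbox1','thermometer'):
  for q in r.place_of(n,'side'): print(n,round(q['p'],2),np.round(q['centre']),at_d(P,q['centre'],d))
C=cloud(P,d)
for b in ((.55,.64,.12,.26),(.41,.5,.12,.26)): print(fit(C,.037,.055,b))
print(r.state()['t'])
cv2.imwrite('pics/cc.png',np.hstack([cv2.resize(cv2.imread('pics/w5.png'),(400,300)),cv2.imread('pics/s5.png')[200:500,150:550][:280].repeat(1,0) if 0 else cv2.resize(cv2.imread('pics/s5.png')[180:480,150:550],(400,300))]))
```

```text
False
grip 0.05086222685711443 61.20355010032654
lift 0.050742040253729255
[(np.float64(4.043174511242001), 1), (np.float64(0.9015818576522079), -1)]
over 0.050669514276759815 62.229591608047485
False [0.444 0.193 0.016]
pillbox1 0.49 [275. 321.] [0.556 0.334 0.201]
pillbox1 0.43 [342. 330.] [0.431 0.334 0.205]
thermometer 0.53 [309. 326.] [0.492 0.334 0.204]
{'n': 105, 'c': array([604.3, 179.4]), 's': array([47.2, 20.5]), 'a': 2.0, 'z': 44.7, 'm': array([604.2, 180.1])}
{'n': 88, 'c': array([444.8, 177.7]), 's': array([19.1, 42.9]), 'a': 85.4, 'z': 44.5, 'm': array([445.3, 178.7])}
77.4667
```

View pics/cc.png

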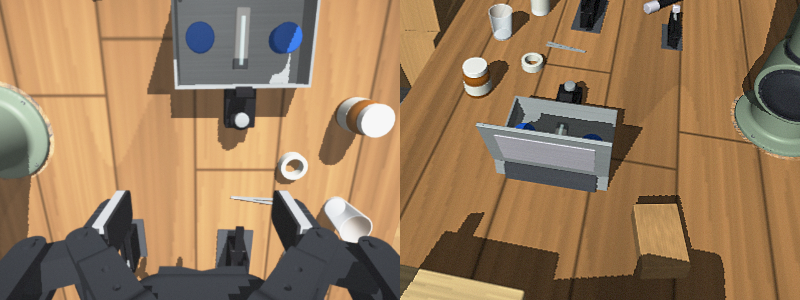

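Both pill boxes and the thermometer lie flat in the case. To close, I re-grip the lid edge, lead it forward to about 0.42, let go and press it down off-centre.

Run:
```python
from h import *
np.set_printoptions(precision=3,suppress=True)
P,im,d=snap('top')
for q in r.place_of('pillbox1','top'): print(round(q['p'],2),at_d(P,q['centre'],d))
p,R,a=lidpose(1.84,-.06,0,.012)
r.move_to(p-a*.12+[0,0,.05],R); r.servo_line(p-a*.1,speed=.15)
print(r.servo_line(p,speed=.06,until_force=6)); r.close_gripper(); s=r.state(); print(s['gripper_width'],s['wrist_force'])
fm=0
for th in list(np.arange(1.77,.44,-.07))+[.42]:
    p,R,a=lidpose(th,-.06,0,.012); r.servo_line(p,R,speed=.09); fm=max(fm,np.linalg.norm(r.state()['wrist_force']))
print('fmax',fm,r.state()['gripper_width'])
r.ungrasp(); r.dwell(.3); r.servo_line(p-a*.12,speed=.12); r.servo_line(p-a*.12+[0,0,.1],speed=.15)
P,im,d=snap('side'); C=cloud(P,d)
m=(C[...,0]>.42)&(C[...,0]<.62)&(C[...,1]>.12)&(C[...,1]<.28)&(C[...,2]>.06)
q=C[m]; k=np.polyfit(q[:,1],q[:,2],1); print('lid',-np.arctan(k[0]),len(q),r.state()['t'])
```

```text
0.54 [0.445 0.19  0.046]
0.54 [0.599 0.191 0.047]
False
0.007075333937700506 [0.168 1.03  0.803]
fmax 11.109290824594828 0.006881526134358317
lid 0.39074401042860174 6789 90.8167
```

Run:
```python
from h import *
np.set_printoptions(precision=3,suppress=True)
r.close_gripper()
x,y=.474,.117
r.move_to([x,y,.22],RD); r.servo_line([x,y,.15],speed=.1)
print(r.servo_line([x,y,.071],speed=.03,until_force=22),r.state()['tool_pos'],r.state()['wrist_force'])
r.servo_line([x,y,.2],speed=.08); r.move_to([.40,-.1,.38],RD); r.dwell(.5)
P,im,d=snap('side','end.png'); C=cloud(P,d)
m=(C[...,0]>.42)&(C[...,0]<.62)&(C[...,1]>.12)&(C[...,1]<.28)&(C[...,2]>.06)
q=C[m]; k=np.polyfit(q[:,1],q[:,2],1); print('lid',-np.arctan(k[0]),np.median(q[:,2]),r.state()['t'])
P,im,d=snap('wrist'); C=cloud(P,d)
for k in ('knob','roof'): print(k,fit(C,*B[k][:2],B[k][2]))
```

```text
True [0.474 0.117 0.074] [-0.966  0.112  6.862]
lid 0.008896232682111224 0.07519979351331096 100.5
knob {'n': 65, 'c': array([ 543.8, -379.6]), 's': array([ 5.3, 10.4]), 'a': 59.3, 'z': 130.7, 'm': array([ 543. , -379.2])}
roof {'n': 506, 'c': array([ 546.7, -294.5]), 's': array([60.2, 15.3]), 'a': 88.8, 'z': 95.0, 'm': array([ 546.5, -291.5])}
```

View pics/end.png

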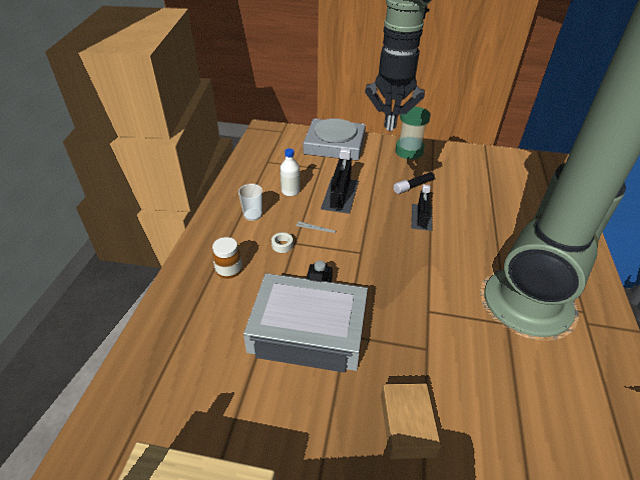

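The lid is shut and stays down against its spring at (308,325). The slide is home at (345,155) and the other things haven't moved.

```bash
python3 -c "
from rig import r
print(r.close_job())"
```

```text
the job is handed in; nothing more can be done
None
```

The job is handed in at about 100 s: the thermometer box and both pill boxes found are in the case, the lid is latched, the slide is home, and the other things on the table are where they were.

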